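# Set out a small cabinet door round its panel before gluing

## Task

Set out the parts of the small cabinet door flat on the bench around its thin plywood panel, which is fixed; the pencilled triangle on the panel points to the top of the door. Lay one stile (long bar) along the left and one along the right side of the panel, the narrower rail (tenoned bar) along its top edge and the wider rail along its bottom edge, each parallel to its edge, centred on it and with a clear gap of about 3 cm to the panel; then stand the turned knob upright on the middle of the right-hand stile. Leave the offcut, the tin and the chisel where they lie.

Things in the scene. Friction and masses are not known exactly. Their poses are not given: they have to be found in the camera images.
- panel_mid (a point): thin plywood door panel, fixed flat on the bench, 120 (bottom to top of the door, x) x 100 (left to right, y) x 4 thick, with a tall narrow pencilled triangle on it. The point is the middle of its upper face, 4 above the bench. Its x axis points the way the triangle points (top of the door), its y axis to the left side of the door, z up. It may be turned any way on the bench
- stile_a_mid (a point): loose pine stile, a plain bar 200 long x 36 wide x 26 high as it lies, dark mortise marks near the ends of its long sides, no tenons. Identical to the other stile. The point is its centre, 13 above its underside; x runs along its length, y across its width, z up
- stile_b_mid (a point): loose pine stile, a plain bar 200 long x 36 wide x 26 high as it lies, dark mortise marks near the ends of its long sides, no tenons. Identical to the other stile. The point is its centre, 13 above its underside; x runs along its length, y across its width, z up
- rail_narrow_mid (a point): loose pine rail, the narrower one: body 100 long x 32 wide x 26 high as it lies, with a stub tenon 12 long, 20 wide and 10 thick on each end (124 over all). The point is its centre, 13 above its underside; x runs along its length, y across its width, z up
- rail_wide_mid (a point): loose pine rail, the wider one: body 100 long x 50 wide x 26 high as it lies, with a stub tenon 12 long, 38 wide and 10 thick on each end (124 over all). The point is its centre, 13 above its underside; x runs along its length, y across its width, z up
- knob_mid (a point): loose turned wooden knob standing on its foot, 34 high; foot 28 across, waist 20 across at 8 high, head 34 across with straight sides from 13 to 29 high. The point is its centre, 17 above its foot; z up
- offcut_mid (a point): loose plain pine offcut block 40 x 66 x 30 high, no tenons, not part of the door, to be left alone. The point is its centre, 15 above the bench
- tin_mid (a point): loose round metal tin with a lid, 52 across, 54 high, to be left alone. The point is its centre, 27 above the bench
- chisel_mid (a point): loose chisel lying flat, 235 long, 25 high: wooden handle 24 wide and 115 long, steel blade 18 wide, to be left alone. The point lies where blade meets handle, 12.5 above the bench; x points along the blade to its edge
Things that resemble listed ones, but are neither listed nor needed, are in the scene too. Of the things that look like the part that bears knob_mid, the largest one is meant.

How it is judged:
By the outcome, as a careful person would: the job done as asked, in the order asked, and still so for the second after the job is handed in, with the robot touching nothing.
It also fails if it takes over 118 s, if anything falls off the work surface, if the arm or the gripper's body presses on something with over 40 N, if the wrist force passes 120 N, or if a joint passes its speed limit or range.

## Robot

A 6-joint arm with a two-finger parallel gripper is mounted at the origin on the work surface. World frame = base frame: x ahead of the robot, y to its left, z up, the work surface at z = 0. Lengths are in m, angles in rad, forces in N, time in s.
With the tool pointing down it reaches from about 0.2 to 0.875 m from the base axis. Payload 3.4 kg.
Tool frame: the origin (TCP) lies midway between the tips of the shut fingers; the grasp point (between the pads) lies 19 mm behind it; z points along the fingers, y is the line along which they close (so a half turn about z gives the same grasp; the last joint's range is limited). The gripper opens to 94 mm and grips with 3 to 60 N. Pads are 16 mm wide; open, the fingers measure 119 mm over their backs; the gripper's body (75 mm by 177 mm) begins 78 mm behind the grasp point.
Start: joints at [-1.453, 0.276, 1.505, -0, 1.361, -0.121], TCP at [0.136, -0.559, 0.205] pointing down, gripper open.
Joint ranges: [-2.89, 2.89], [-0.75, 2.08], [0.22, 2.7], [-1.18, 4.32], [0.11, 2.71], [-2.7, 2.7]. Speed limits (rad/s): [2.57, 2.57, 3.14, 3.14, 3.14, 3.14].

## Interface

Orientations are given as a rotation vector (axis times angle).
In Python, from workcell import status, read_camera, camera_info, env gives the robot as it stands.
- The arm moves only by the shell command python3 -m creep 'ROWS' [OPENING] [FORCE]. ROWS is JSON, a list of rows, each an object with "offset": the shift along the tool's x, y, z in cm, a list of three; "yaw": the turn about the tool's z in degrees. A call has 1 to 12 rows; each row is the pose to reach, as a shift and turn from the pose commanded when the call began, along the tool's axes at that moment; what a row does not reach only later rows make up. A row lasts 1/12 s, in which the tool goes at most 41.7 mm and 7.16 degrees, less where a joint would pass 70% of its speed; a pose out of reach is approached as far as the arm can. A call with a gripper value outside its range is refused whole. OPENING is the opening, from 0 (shut) to 1 (fully open), set as the call begins (- or left out, the last holds). The fingers move at their own pace and stop on an object; FORCE is the grip in N (left out, the last holds). Time passes only in rows, so rows that repeat a pose let the fingers close. It gives the time, the measured TCP pose, the force, the opening and the grip force at its end, in the units of the state.
- status.state(): the state, without advancing time (a new reading comes with each control period).
- read_camera(name): name is "scene" or "top"; returns (picture, depth): 384x512x3 uint8, red, green, blue; 384x512 float32, m along the optical axis (not along the pixel's ray), 0 where there is no reading.
- camera_info(name): a dict with "camera_matrix" (3x3 intrinsics, pixels), "world_to_cam" (4x4, takes a point from world to camera coordinates). Camera axes: x right, y down, z forward; pixel columns grow to the right and rows downward; lengths in m; the calibration is good to about 2 mm. A picture is of the moment at which its call begins. camera_info takes no time and is no camera call.
- env.close_job(): hands the job in; it is judged then, once.
The state is a dict: "clock": time; "joints": joint angles; "joint_vel": joint speeds; "tau": joint torques, N m; "tool_pos": TCP position; "eef_rot": TCP orientation; "force": force on the tool from outside, world axes, zero at the start; "wrist_torque": the same for the moment, N m; "width": finger opening in m; "finger_force": force on a finger pad.
Only numpy, scipy, OpenCV 4.12 (cv2) and the standard library are available. Lean on these libraries where they do the work, as an engineer would, in place of code of your own. Each camera call takes 0.05 s, during which the arm holds its last target. There are 200 camera calls.

## Working session

There is one attempt and no reset: what is moved stays moved. The work goes in short steps, Python scripts to look and compute and a shell command to move; the robot and the scene stay as the last step left them, time stands still between calls to the robot, and variables do not carry over. Pictures are saved under pics/ and viewed, at most 14 in all, crops included, and the job is handed in when it is done.

```bash
ls; mkdir -p pics; python3 - <<'E'
from workcell import status, read_camera, camera_info
import cv2,numpy as np
s=status.state();print(s)
for n in("top","scene"):
    p,d=read_camera(n);np.savez(f"{n}0.npz",p=p,d=d)
    c=camera_info(n);print(np.round(c["camera_matrix"],1),np.round(c["world_to_cam"],4))
    cv2.imwrite(f"pics/{n}0.png",cv2.resize(p[:,:,::-1],(800,600),interpolation=cv2.INTER_CUBIC))
E
```

```text
pics
{'clock': 0.0, 'joints': array([-1.45300807e+00,  2.76578083e-01,  1.50611206e+00, -3.94876814e-05,
        1.36066554e+00, -1.21014612e-01]), 'joint_vel': array([ 6.90782000e-04,  7.01418707e-04,  8.84746620e-04, -8.63518290e-04,
       -6.74393239e-05, -1.16734253e-04]), 'tau': array([ 1.18011167e-04, -4.04583836e+01, -2.37226653e+01,  7.01379217e-02,
        3.44057218e-02, -1.30501894e-04]), 'tool_pos': array([ 0.13591654, -0.55813506,  0.20462277]), 'eef_rot': array([-3.11747279e+00, -3.74022872e-01,  5.61522670e-05]), 'force': array([ 0.64194022,  0.41270083, -0.07824515]), 'wrist_torque': array([-0.0102201 , -0.02338667,  0.00625665]), 'finger_force': 0.0, 'width': 0.0940207491755125}
[[353.5   0.  253.5]
 [  0.  353.5 196.4]
 [  0.    0.    1. ]] [[ 2.450e-02 -9.997e-01  3.000e-03 -1.099e-01]
 [-9.935e-01 -2.470e-02 -1.111e-01  6.266e-01]
 [ 1.112e-01 -3.000e-04 -9.938e-01  9.699e-01]
 [ 0.000e+00  0.000e+00  0.000e+00  1.000e+00]]
[[350.3   0.  261.8]
 [  0.  350.3 191.3]
 [  0.    0.    1. ]] [[-0.7697  0.6382  0.0177  0.5499]
 [ 0.4725  0.5881 -0.6565 -0.2236]
 [-0.4293 -0.4969 -0.7542  1.0366]
 [ 0.      0.      0.      1.    ]]
```

View pics/top0.png

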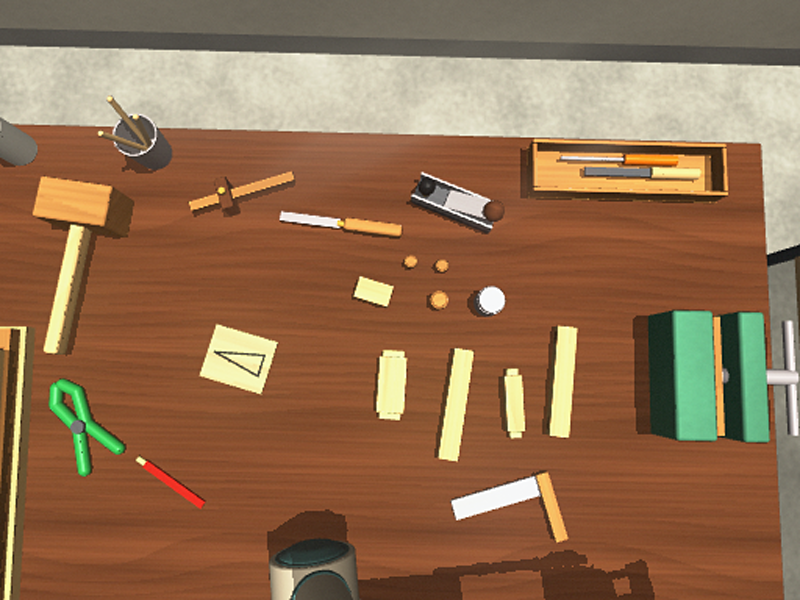

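View pics/scene0.png

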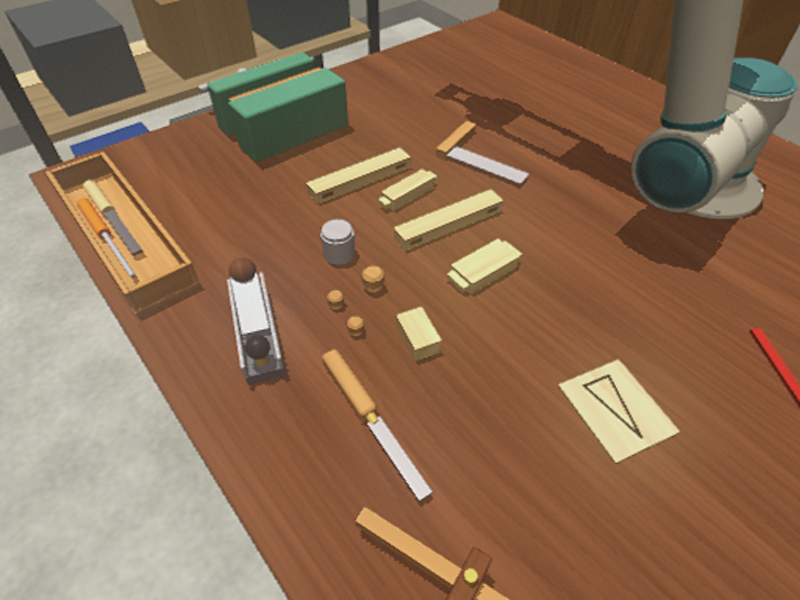

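The top view shows the panel at about (239,358) with the triangle apex near (215,352). The wide rail is at (391,385), the narrow rail at (514,403), and the stiles at (455,405) and (563,382). The offcut is at (373,292) and the tin at (490,300). There are three knobs, at (410,262), (441,266) and (438,300). The last looks largest, so it should be the one meant; I'll confirm with enlarged crops.

```bash
cat > h.py <<'E'
import numpy as np,cv2
from workcell import status, read_camera, camera_info
def ray(n,uv,z):
    "pixels (u,v) -> world xy on plane z"
    c=camera_info(n);K=np.array(c["camera_matrix"]);T=np.array(c["world_to_cam"])
    R,t=T[:3,:3],T[:3,3];o=-R.T@t
    uv=np.atleast_2d(uv).astype(float)
    d=np.c_[uv,np.ones(len(uv))]@np.linalg.inv(K).T@R
    return (o+d*((z-o[2])/d[:,2])[:,None])[:,:2]
def cloud(n,d):
    c=camera_info(n);K=np.array(c["camera_matrix"]);T=np.array(c["world_to_cam"])
    v,u=np.mgrid[:d.shape[0],:d.shape[1]]
    P=np.stack([(u-K[0,2])/K[0,0]*d,(v-K[1,2])/K[1,1]*d,d],-1)
    return (P-T[:3,3])@T[:3,:3]
def pale(p):
    h=cv2.cvtColor(p,cv2.COLOR_RGB2HSV)
    return ((h[...,2]>190)&(h[...,1]>40)&(h[...,1]<130)&(h[...,0]>18)&(h[...,0]<35)).astype(np.uint8)
def parts(p,d):
    "pale parts in top view: pixel centre, top-face world rect"
    X=cloud("top",d);m=pale(p);k,l,st,ce=cv2.connectedComponentsWithStats(m)
    for i in range(1,k):
        if st[i,4]<150: continue
        M=l==i; z=np.median(X[M][:,2])
        v,u=np.nonzero(M); z0={True:.004}.get(z<.012,.026)
        w=ray("top",np.c_[u,v],z0)
        (c,s,a)=cv2.minAreaRect((w*1000).astype(np.float32))
        if s[0]<s[1]: s=s[::-1];a+=90
        a=(a+90)%180-90
        print("px",(ce[i]*800/512-0).round(0),"z %.3f"%z,"centre mm",np.round(c,1),"mean",(w.mean(0)*1000).round(1),"size",np.round(s,1),"ang %.1f"%a)
E
python3 - <<'E'
from h import *
t=np.load("top0.npz");parts(t["p"],t["d"])
p=t["p"][:,:,::-1]
a=cv2.resize(p[200:260,120:185],(390,360),interpolation=cv2.INTER_CUBIC)
b=cv2.resize(p[155:215,220:285],(390,360),interpolation=cv2.INTER_CUBIC)
cv2.imwrite("pics/crop1.png",np.hstack([a,b]))
X=cloud("top",t["d"])
hs=cv2.cvtColor(t["p"],cv2.COLOR_RGB2HSV)
for (x,y) in [(410,262),(441,266),(438,300),(490,300),(373,292)]:
    u,v=int(x*.64),int(y*.64);Q=X[v-12:v+13,u-12:u+13].reshape(-1,3);Q=Q[(Q[:,2]>.010)&(np.linalg.norm(Q[:,:2]-X[v,u,:2],axis=1)<.032)]
    zt=Q[:,2].max();Q2=Q[Q[:,2]>zt-.008];print((x,y),"ztop",zt.round(4),"mid",((Q2.max(0)+Q2.min(0))/2).round(4)[:2],"ext",np.ptp(Q2,axis=0).round(4))
E
```

```text
px [676. 172.] z 0.029 centre mm [ 900.3 -618.4] mean [ 900.4 -616.6] size [88.9 15.7] ang 89.4
px [ 63. 289.] z 0.062 centre mm [650.5 519.1] mean [649.1 519.5] size [237.9  24. ] ang -6.8
px [373. 291.] z 0.030 centre mm [659.2 -51.1] mean [659.2 -51. ] size [64.2 38.4] ang 74.2
px [ 14. 460.] z 0.026 centre mm [343.5 576.1] mean [341.8 577.4] size [474.2  45.3] ang 6.9
px [236. 358.] z 0.004 centre mm [529.4 196.1] mean [529.9 199.1] size [119.4  99.7] ang 75.0
px [563. 381.] z 0.025 centre mm [ 503.8 -399.9] mean [ 502.5 -399.7] size [198.7  34.7] ang -5.0
px [456. 404.] z 0.026 centre mm [ 457.9 -206.1] mean [ 456.9 -205.9] size [198.7  35.1] ang -8.0
px [391. 384.] z 0.025 centre mm [489.8 -88.8] mean [489.6 -88.6] size [123.4  49.1] ang -2.2
px [246. 361.] z 0.004 centre mm [522.2 191. ] mean [525.3 180.8] size [73.6 29.7] ang 85.7
px [514. 403.] z 0.025 centre mm [ 461.7 -311.7] mean [ 462.2 -311.7] size [122.4  30.6] ang 3.2
px [284. 584.] z 0.194 centre mm [141.9  89. ] mean [141.6  89.1] size [49.7 29.9] ang 2.8
(410, 262) ztop 0.0261 mid [ 0.7178 -0.1186] ext [0.024  0.0205 0.0073]
(441, 266) ztop 0.0263 mid [ 0.7116 -0.1771] ext [0.0213 0.0205 0.0077]
(438, 300) ztop 0.037 mid [ 0.6458 -0.1728] ext [0.0319 0.0289 0.008 ]
(490, 300) ztop 0.0588 mid [ 0.6452 -0.2637] ext [0.0428 0.045  0.008 ]
(373, 292) ztop 0.0358 mid [ 0.66   -0.0495] ext [0.049 0.063 0.008]
```

View pics/crop1.png

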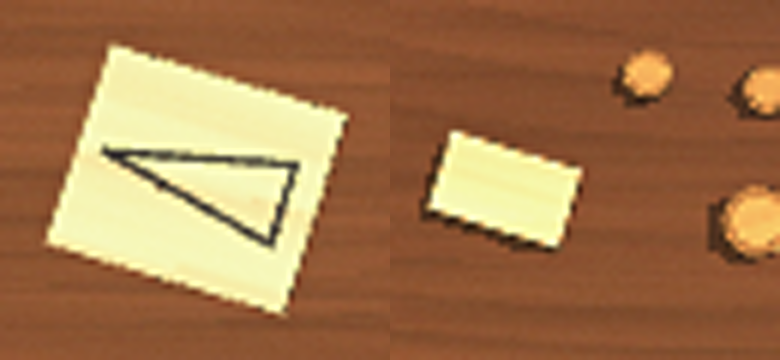

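The three knobs measure about 32, 22 and 22 mm across at the head. The largest, at (438,300), stands 34 mm high, so that is knob_mid. The triangle apex points left and slightly up in the image, so the door's top lies at about 75° in the world, and the door's left side faces the robot.

```bash
cat >> h.py <<'E'
from scipy.spatial.transform import Rotation as Ro
def to(x,y,z,th):
    "offset cm / yaw deg from present pose to world mm x,y,z with tool x at th deg"
    s=status.state();R=Ro.from_rotvec(s["eef_rot"]).as_matrix();p=s["tool_pos"]
    t0=np.degrees(np.arctan2(R[1,0],R[0,0]))
    print("t %.2f at"%s["clock"],(p*1000).round(1),"th %.1f"%t0,"w %.1f"%(s["width"]*1000),"-> off",np.round(R.T@(np.array([x,y,z])/1000-p)*100,2),"yaw %.1f"%((t0-th+180)%360-180))
E
python3 -c "
from h import *
to(503.8,-399.9,60,-5)"
```

```text
t 0.10 at [ 136.  -558.2  204.7] th 13.7 w 94.1 -> off [39.48 -6.65 14.49] yaw 18.7
```

```bash
python3 -m creep '[{"offset":[39.5,-6.6,14.5],"yaw":18.7},{"offset":[39.5,-6.6,14.5],"yaw":18.7},{"offset":[39.5,-6.6,14.5],"yaw":18.7},{"offset":[39.5,-6.6,14.5],"yaw":18.7},{"offset":[39.5,-6.6,14.5],"yaw":18.7},{"offset":[39.5,-6.6,14.5],"yaw":18.7},{"offset":[39.5,-6.6,14.5],"yaw":18.7},{"offset":[39.5,-6.6,14.5],"yaw":18.7},{"offset":[39.5,-6.6,14.5],"yaw":18.7},{"offset":[39.5,-6.6,14.5],"yaw":18.7},{"offset":[39.5,-6.6,14.5],"yaw":18.7},{"offset":[39.5,-6.6,14.5],"yaw":18.7}]' 1 25; python3 -c "
from h import *
to(503.8,-399.9,6,-5)"
```

```text
clock: 1.1
tool_pos: [0.506, -0.3985, 0.0582]
eef_rot: [-3.136, 0.131, 0.003]
force: [-0.0, -0.5, 0.1]
width: 0.094
finger_force: 0.0
t 1.10 at [ 506.  -398.5   58.2] th -4.8 w 94.0 -> off [-0.2   0.17  5.22] yaw 0.2
```

```bash
python3 -m creep '[{"offset":[-0.2,0.2,3],"yaw":0.2},{"offset":[-0.2,0.2,4.5],"yaw":0.2},{"offset":[-0.2,0.2,5.2],"yaw":0.2},{"offset":[-0.2,0.2,5.2],"yaw":0.2},{"offset":[-0.2,0.2,5.2],"yaw":0.2}]' && python3 -m creep '[{"offset":[0,0,0],"yaw":0},{"offset":[0,0,0],"yaw":0},{"offset":[0,0,0],"yaw":0},{"offset":[0,0,0],"yaw":0},{"offset":[0,0,0],"yaw":0},{"offset":[0,0,0],"yaw":0},{"offset":[0,0,0],"yaw":0},{"offset":[0,0,0],"yaw":0}]' 0 25; python3 -c "
from h import *
to(503.8,-399.9,100,-5)"
```

```text
clock: 1.52
tool_pos: [0.5012, -0.404, 0.0091]
eef_rot: [3.138, -0.145, 0.0]
force: [-0.1, 0.3, -0.2]
width: 0.0942
finger_force: 0.0
clock: 2.18
tool_pos: [0.5021, -0.4029, 0.0085]
eef_rot: [3.138, -0.143, -0.0]
force: [-0.6, 0.4, -0.0]
width: 0.0439
finger_force: 0.0
t 2.18 at [ 502.1 -402.9    8.5] th -5.2 w 43.9 -> off [ 0.15 -0.32 -9.15] yaw -0.2
```

```bash
python3 -m creep '[{"offset":[0,-0.2,0.2],"yaw":0},{"offset":[0,-0.2,0.2],"yaw":0},{"offset":[0,-0.2,0.2],"yaw":0},{"offset":[0,-0.2,0.2],"yaw":0},{"offset":[0,-0.2,0.2],"yaw":0}]' && python3 -m creep '[{"offset":[0,0,-3],"yaw":0},{"offset":[0,0,-7],"yaw":0},{"offset":[0,0,-9],"yaw":0},{"offset":[0,0,-9],"yaw":0},{"offset":[0,0,-9],"yaw":0}]' ; python3 -c "
from h import *
to(434.7,221.5,80,75)"
```

```text
clock: 2.6
tool_pos: [0.5022, -0.4008, 0.0064]
eef_rot: [-3.138, 0.143, 0.0]
force: [0.1, 0.4, 0.1]
width: 0.0355
finger_force: 25.0
clock: 3.02
tool_pos: [0.5025, -0.4015, 0.0974]
eef_rot: [3.136, -0.143, 0.002]
force: [-0.6, 0.7, -1.0]
width: 0.0361
finger_force: 25.0
t 3.02 at [ 502.5 -401.5   97.4] th -5.2 w 36.1 -> off [-12.42 -61.43   1.61] yaw -80.2
```

```bash
python3 -m creep '[{"offset":[-12.4,-61.4,2],"yaw":-80.2},{"offset":[-12.4,-61.4,2],"yaw":-80.2},{"offset":[-12.4,-61.4,2],"yaw":-80.2},{"offset":[-12.4,-61.4,2],"yaw":-80.2},{"offset":[-12.4,-61.4,2],"yaw":-80.2},{"offset":[-12.4,-61.4,2],"yaw":-80.2},{"offset":[-12.4,-61.4,2],"yaw":-80.2},{"offset":[-12.4,-61.4,2],"yaw":-80.2},{"offset":[-12.4,-61.4,2],"yaw":-80.2},{"offset":[-12.4,-61.4,2],"yaw":-80.2},{"offset":[-12.4,-61.4,2],"yaw":-80.2},{"offset":[-12.4,-61.4,2],"yaw":-80.2}]' ; python3 -c "
from h import *
to(434.3,220,60,75)"
```

```text
clock: 4.02
tool_pos: [0.4456, 0.0974, 0.0785]
eef_rot: [-2.487, -1.916, 0.006]
force: [0.1, -0.0, -1.2]
width: 0.0358
finger_force: 25.0
t 4.02 at [445.6  97.4  78.5] th 75.2 w 35.8 -> off [11.57 -4.21  1.84] yaw 0.2
```

```bash
python3 -m creep '[{"offset":[11.6,-4.2,1.8],"yaw":0.2},{"offset":[11.6,-4.2,1.8],"yaw":0.2},{"offset":[11.6,-4.2,1.8],"yaw":0.2},{"offset":[11.6,-4.2,1.8],"yaw":0.2},{"offset":[11.6,-4.2,1.8],"yaw":0.2},{"offset":[11.6,-4.2,1.8],"yaw":0.2},{"offset":[11.6,-4.2,1.8],"yaw":0.2}]' ; python3 -c "
from h import *
to(434.3,220,7,75)"
```

```text
clock: 4.6
tool_pos: [0.4371, 0.2173, 0.0616]
eef_rot: [-2.497, -1.906, 0.004]
force: [0.5, 0.2, -0.7]
width: 0.0357
finger_force: 25.0
t 4.60 at [437.1 217.3  61.6] th 74.7 w 35.7 -> off [ 0.2  -0.33  5.46] yaw -0.3
```

```bash
python3 -m creep '[{"offset":[0.2,-0.3,2],"yaw":-0.3},{"offset":[0.2,-0.3,4],"yaw":-0.3},{"offset":[0.2,-0.3,5.0],"yaw":-0.3},{"offset":[0.2,-0.3,5.0],"yaw":-0.3},{"offset":[0.2,-0.3,5.0],"yaw":-0.3},{"offset":[0.2,-0.3,5.0],"yaw":-0.3}]' ; python3 -c "
from h import *
for i in range(3): read_camera('top'); to(434.3,220,7,75)"
```

```text
clock: 5.1
tool_pos: [0.4363, 0.2206, 0.0131]
eef_rot: [2.492, 1.912, 0.002]
force: [-0.4, 0.2, -0.4]
width: 0.036
finger_force: 25.0
t 5.15 at [436.4 220.9  13.3] th 75.0 w 35.8 -> off [-0.15 -0.18  0.63] yaw -0.0
t 5.20 at [436.4 221.2  13.4] th 75.0 w 35.7 -> off [-0.17 -0.17  0.64] yaw 0.0
t 5.25 at [436.3 221.3  13.4] th 75.0 w 35.7 -> off [-0.18 -0.16  0.64] yaw 0.0
```

```bash
python3 -m creep '[{"offset":[-0.15,-0.15,0.3],"yaw":0},{"offset":[-0.15,-0.15,0.6],"yaw":0},{"offset":[-0.15,-0.15,0.6],"yaw":0},{"offset":[-0.15,-0.15,0.6],"yaw":0}]' && python3 -m creep '[{"offset":[0,0,0],"yaw":0},{"offset":[0,0,0],"yaw":0},{"offset":[0,0,0],"yaw":0},{"offset":[0,0,0],"yaw":0}]' 0.5 && python3 -m creep '[{"offset":[0,0,-2],"yaw":0},{"offset":[0,0,-5],"yaw":0},{"offset":[0,0,-8],"yaw":0},{"offset":[0,0,-8],"yaw":0}]' ; python3 -c "
from h import *
to(457.9,-206.1,60,-8)"
```

```text
clock: 5.58
tool_pos: [0.4333, 0.2204, 0.0064]
eef_rot: [-2.491, -1.914, 0.001]
force: [-0.3, 0.4, -1.3]
width: 0.0358
finger_force: 25.0
clock: 5.92
tool_pos: [0.4336, 0.2205, 0.0065]
eef_rot: [2.491, 1.914, 0.0]
force: [0.2, 0.3, 0.8]
width: 0.0471
finger_force: 0.0
clock: 6.25
tool_pos: [0.4375, 0.2218, 0.0915]
eef_rot: [2.488, 1.912, 0.016]
force: [0.7, -1.1, -0.2]
width: 0.0473
finger_force: 0.0
t 6.25 at [437.5 221.8  91.5] th 75.1 w 47.3 -> off [-40.84  12.96   3.02] yaw 83.1
```

```bash
python3 -m creep '[{"offset":[-40.8,13,3],"yaw":83.1},{"offset":[-40.8,13,3],"yaw":83.1},{"offset":[-40.8,13,3],"yaw":83.1},{"offset":[-40.8,13,3],"yaw":83.1},{"offset":[-40.8,13,3],"yaw":83.1},{"offset":[-40.8,13,3],"yaw":83.1},{"offset":[-40.8,13,3],"yaw":83.1},{"offset":[-40.8,13,3],"yaw":83.1},{"offset":[-40.8,13,3],"yaw":83.1},{"offset":[-40.8,13,3],"yaw":83.1},{"offset":[-40.8,13,3],"yaw":83.1},{"offset":[-40.8,13,3],"yaw":83.1}]' 1 && python3 -m creep '[{"offset":[0,0,0],"yaw":0},{"offset":[0,0,0],"yaw":0},{"offset":[0,0,0],"yaw":0},{"offset":[0,0,0],"yaw":0}]' ; python3 -c "
from h import *
t=read_camera('top');parts(*t)
to(457.9,-206.1,6,-8)"
```

```text
clock: 7.25
tool_pos: [0.4546, -0.2115, 0.0559]
eef_rot: [3.131, -0.235, 0.001]
force: [-0.2, -0.0, 0.9]
width: 0.094
finger_force: 0.0
clock: 7.58
tool_pos: [0.454, -0.2065, 0.0564]
eef_rot: [-3.134, 0.216, 0.0]
force: [-0.8, -0.0, -0.4]
width: 0.0943
finger_force: 0.0
px [676. 172.] z 0.029 centre mm [ 901.8 -618.3] mean [ 900.4 -616.6] size [89.3 15.3] ang -88.5
px [ 63. 289.] z 0.062 centre mm [650.5 519.1] mean [649.2 519.5] size [237.9  23.9] ang -6.9
px [373. 291.] z 0.030 centre mm [659.2 -51.1] mean [659.3 -51.1] size [64.1 38.4] ang 74.2
px [ 14. 460.] z 0.026 centre mm [343.5 576.1] mean [341.8 577.3] size [474.2  45.3] ang 6.9
px [236. 358.] z 0.004 centre mm [529.4 196.1] mean [529.9 199.1] size [119.4  99.7] ang 75.0
px [460. 365.] z 0.025 centre mm [ 521.4 -214.9] mean [ 527.2 -214. ] size [70.6 34.8] ang -8.0
px [394. 363.] z 0.025 centre mm [524.4 -90. ] mean [528.4 -92.4] size [53.6 45.4] ang 1.3
px [246. 361.] z 0.004 centre mm [522.2 191. ] mean [525.3 180.8] size [73.6 29.7] ang 85.7
px [514. 383.] z 0.025 centre mm [ 497.4 -309.8] mean [ 497.8 -310.7] size [50.4 30.9] ang 1.4
px [469. 403.] z 0.483 centre mm [ 456.9 -230.1] mean [ 459.3 -230.2] size [113.   25.4] ang -31.8
px [519. 415.] z 0.478 centre mm [ 438.9 -321.4] mean [ 441.1 -320.9] size [139.9  37.1] ang 57.1
px [218. 411.] z 0.026 centre mm [434.6 220.7] mean [434.6 220.5] size [198.1  35. ] ang 75.2
px [496. 452.] z 0.480 centre mm [ 377.6 -283.8] mean [ 373.6 -278.8] size [140.7  47.5] ang 58.0
px [428. 477.] z 0.508 centre mm [ 324.  -161.9] mean [ 328.5 -158.9] size [144.1  44. ] ang -30.4
px [514. 539.] z 0.510 centre mm [ 227.6 -310.7] mean [ 226.3 -310.8] size [147.8  24.8] ang -19.7
px [409. 579.] z 0.587 centre mm [ 170.4 -127.6] mean [ 154.5 -129.1] size [176.1  96.3] ang -88.7
t 7.63 at [ 454.1 -206.5   56.5] th -7.9 w 93.9 -> off [ 0.37 -0.09  5.05] yaw 0.1
```

The left stile is within 1 mm and 0.2° of its target. Picking up the second stile next.

```bash
python3 -m creep '[{"offset":[0.35,0,3],"yaw":0},{"offset":[0.35,0,4.5],"yaw":0},{"offset":[0.35,0,5.0],"yaw":0},{"offset":[0.35,0,5.0],"yaw":0},{"offset":[0.35,0,5.0],"yaw":0}]' && python3 -m creep '[{"offset":[0,0,0],"yaw":0},{"offset":[0,0,0],"yaw":0},{"offset":[0,0,0],"yaw":0},{"offset":[0,0,0],"yaw":0},{"offset":[0,0,0],"yaw":0},{"offset":[0,0,0],"yaw":0},{"offset":[0,0,0],"yaw":0},{"offset":[0,0,0],"yaw":0},{"offset":[0,0,0],"yaw":0},{"offset":[0,0,0],"yaw":0},{"offset":[0,0,0],"yaw":0}]' 0 25; python3 -m creep '[{"offset":[0,0,-3],"yaw":0},{"offset":[0,0,-7],"yaw":0},{"offset":[0,0,-9],"yaw":0},{"offset":[0,0,-9],"yaw":0},{"offset":[0,0,-9],"yaw":0}]' ; python3 -c "
from h import *
to(624.1,170.7,80,75)"
```

```text
clock: 8.05
tool_pos: [0.4578, -0.2076, 0.0068]
eef_rot: [3.134, -0.218, 0.0]
force: [-0.8, -0.5, 0.2]
width: 0.0939
finger_force: 0.0
clock: 8.97
tool_pos: [0.4575, -0.2076, 0.0065]
eef_rot: [-3.134, 0.22, 0.0]
force: [0.1, -0.1, 1.3]
width: 0.0356
finger_force: 25.0
clock: 9.38
tool_pos: [0.458, -0.2082, 0.0973]
eef_rot: [3.133, -0.219, 0.003]
force: [-0.9, 0.0, -1.6]
width: 0.0362
finger_force: 25.0
t 9.38 at [ 458.  -208.2   97.3] th -8.0 w 36.2 -> off [ 11.16 -39.83   1.7 ] yaw -83.0
```

```bash
python3 -m creep '[{"offset":[11.2,-39.8,1.7],"yaw":-83},{"offset":[11.2,-39.8,1.7],"yaw":-83},{"offset":[11.2,-39.8,1.7],"yaw":-83},{"offset":[11.2,-39.8,1.7],"yaw":-83},{"offset":[11.2,-39.8,1.7],"yaw":-83},{"offset":[11.2,-39.8,1.7],"yaw":-83},{"offset":[11.2,-39.8,1.7],"yaw":-83},{"offset":[11.2,-39.8,1.7],"yaw":-83},{"offset":[11.2,-39.8,1.7],"yaw":-83},{"offset":[11.2,-39.8,1.7],"yaw":-83},{"offset":[11.2,-39.8,1.7],"yaw":-83},{"offset":[11.2,-39.8,1.7],"yaw":-83}]' && python3 -m creep '[{"offset":[0,0,2],"yaw":0},{"offset":[0,0,4],"yaw":0},{"offset":[0,0,6.5],"yaw":0},{"offset":[0,0,6.5],"yaw":0},{"offset":[0,0,6.5],"yaw":0},{"offset":[0,0,6.5],"yaw":0}]' ; python3 -c "
from h import *
read_camera('top')
to(624.1,170.9,6.5,75)"
```

```text
clock: 10.38
tool_pos: [0.6228, 0.1731, 0.0759]
eef_rot: [-2.482, -1.922, 0.007]
force: [-0.3, 0.3, -1.9]
width: 0.0362
finger_force: 25.0
clock: 10.88
tool_pos: [0.6235, 0.1705, 0.0139]
eef_rot: [-2.492, -1.912, 0.003]
force: [0.1, -0.5, -1.6]
width: 0.0362
finger_force: 25.0
t 10.93 at [624.1 170.6  14.8] th 75.0 w 35.8 -> off [ 0.03 -0.01  0.83] yaw -0.0
```

```bash
python3 -m creep '[{"offset":[0,0,0.5],"yaw":0},{"offset":[0,0,0.8],"yaw":0},{"offset":[0,0,0.8],"yaw":0},{"offset":[0,0,0.8],"yaw":0}]' && python3 -m creep '[{"offset":[0,0,0],"yaw":0},{"offset":[0,0,0],"yaw":0},{"offset":[0,0,0],"yaw":0},{"offset":[0,0,0],"yaw":0}]' 0.5 && python3 -m creep '[{"offset":[0,0,-2],"yaw":0},{"offset":[0,0,-5],"yaw":0},{"offset":[0,0,-8],"yaw":0},{"offset":[0,0,-8],"yaw":0}]' ; python3 -c "
from h import *
to(461.7,-311.7,60,3.2)"
```

```text
clock: 11.27
tool_pos: [0.624, 0.1706, 0.0067]
eef_rot: [2.493, 1.912, 0.0]
force: [1.2, 0.0, -0.8]
width: 0.0355
finger_force: 25.0
clock: 11.6
tool_pos: [0.6242, 0.1707, 0.0067]
eef_rot: [2.492, 1.912, 0.001]
force: [0.0, 0.3, -0.5]
width: 0.0468
finger_force: 0.0
clock: 11.93
tool_pos: [0.6283, 0.1715, 0.0929]
eef_rot: [2.488, 1.909, 0.016]
force: [1.5, -1.0, 0.5]
width: 0.0472
finger_force: 0.0
t 11.93 at [628.3 171.5  92.9] th 75.0 w 47.2 -> off [-51.    -3.6    3.01] yaw 71.8
```

```bash
python3 -m creep '[{"offset":[-51,-3.6,3],"yaw":71.8},{"offset":[-51,-3.6,3],"yaw":71.8},{"offset":[-51,-3.6,3],"yaw":71.8},{"offset":[-51,-3.6,3],"yaw":71.8},{"offset":[-51,-3.6,3],"yaw":71.8},{"offset":[-51,-3.6,3],"yaw":71.8},{"offset":[-51,-3.6,3],"yaw":71.8},{"offset":[-51,-3.6,3],"yaw":71.8},{"offset":[-51,-3.6,3],"yaw":71.8},{"offset":[-51,-3.6,3],"yaw":71.8},{"offset":[-51,-3.6,3],"yaw":71.8},{"offset":[-51,-3.6,3],"yaw":71.8}]' 0.9; python3 -c "
from h import *
to(461.7,-311.7,60,3.2)"
```

```text
clock: 12.93
tool_pos: [0.4599, -0.3028, 0.057]
eef_rot: [3.14, 0.086, 0.0]
force: [0.9, 0.6, 0.7]
width: 0.0847
finger_force: 0.0
t 12.93 at [ 459.9 -302.8   57. ] th 3.2 w 84.7 -> off [ 0.13  0.9  -0.3 ] yaw -0.0
```

```bash
python3 -m creep '[{"offset":[0.1,0.6,0],"yaw":0},{"offset":[0.1,0.6,0],"yaw":0},{"offset":[0.1,0.6,0],"yaw":0},{"offset":[0.1,0.6,0],"yaw":0},{"offset":[0.1,0.6,0],"yaw":0}]'; python3 -c "
from h import *
read_camera('top')
to(461.7,-311.7,6,3.2)"
```

```text
clock: 13.35
tool_pos: [0.4627, -0.3052, 0.0572]
eef_rot: [-3.14, -0.091, 0.0]
force: [-0.7, -0.1, -0.2]
width: 0.0845
finger_force: 0.0
t 13.40 at [ 462.8 -305.2   57.3] th 3.3 w 84.1 -> off [-0.15  0.64  5.13] yaw 0.1
```

```bash
python3 -m creep '[{"offset":[-0.15,0.65,2],"yaw":0},{"offset":[-0.15,0.65,4.5],"yaw":0},{"offset":[-0.15,0.65,5.1],"yaw":0},{"offset":[-0.15,0.65,5.1],"yaw":0},{"offset":[-0.15,0.65,5.1],"yaw":0}]' && python3 -m creep '[{"offset":[0,0,0],"yaw":0},{"offset":[0,0,0],"yaw":0},{"offset":[0,0,0],"yaw":0},{"offset":[0,0,0],"yaw":0},{"offset":[0,0,0],"yaw":0},{"offset":[0,0,0],"yaw":0},{"offset":[0,0,0],"yaw":0},{"offset":[0,0,0],"yaw":0},{"offset":[0,0,0],"yaw":0},{"offset":[0,0,0],"yaw":0},{"offset":[0,0,0],"yaw":0}]' 0 25; python3 -m creep '[{"offset":[0,0,-3],"yaw":0},{"offset":[0,0,-7],"yaw":0},{"offset":[0,0,-9],"yaw":0},{"offset":[0,0,-9],"yaw":0},{"offset":[0,0,-9],"yaw":0}]' ; python3 -c "
from h import *
to(556.8,298.5,80,-15)"
```

```text
clock: 13.82
tool_pos: [0.4615, -0.3128, 0.0064]
eef_rot: [-3.14, -0.089, 0.0]
force: [0.3, -0.1, -0.2]
width: 0.0845
finger_force: 0.0
clock: 14.73
tool_pos: [0.4612, -0.3136, 0.0062]
eef_rot: [-3.14, -0.087, 0.0]
force: [-0.7, 0.5, 1.1]
width: 0.0318
finger_force: 25.0
clock: 15.15
tool_pos: [0.4617, -0.3141, 0.0972]
eef_rot: [3.138, 0.087, 0.003]
force: [0.2, 0.3, -0.3]
width: 0.032
finger_force: 25.0
t 15.15 at [ 461.7 -314.1   97.2] th 3.2 w 32.0 -> off [ 12.89 -60.64   1.62] yaw 18.2
```

```bash
python3 -m creep '[{"offset":[12.9,-60.6,1],"yaw":18.2},{"offset":[12.9,-60.6,1],"yaw":18.2},{"offset":[12.9,-60.6,1],"yaw":18.2},{"offset":[12.9,-60.6,1],"yaw":18.2},{"offset":[12.9,-60.6,1],"yaw":18.2},{"offset":[12.9,-60.6,1],"yaw":18.2},{"offset":[12.9,-60.6,1],"yaw":18.2},{"offset":[12.9,-60.6,1],"yaw":18.2},{"offset":[12.9,-60.6,1],"yaw":18.2},{"offset":[12.9,-60.6,1],"yaw":18.2},{"offset":[12.9,-60.6,1],"yaw":18.2},{"offset":[12.9,-60.6,1],"yaw":18.2}]'; python3 -c "
from h import *
to(556.8,298.5,60,-15)"
```

```text
clock: 16.15
tool_pos: [0.5356, 0.1781, 0.0859]
eef_rot: [3.113, -0.41, -0.006]
force: [0.9, -0.2, 0.5]
width: 0.0317
finger_force: 25.0
t 16.15 at [535.6 178.1  85.9] th -15.0 w 31.7 -> off [ -1.06 -12.19   2.56] yaw -0.0
```

```bash
python3 -m creep '[{"offset":[-1.1,-12.2,2.5],"yaw":0},{"offset":[-1.1,-12.2,2.5],"yaw":0},{"offset":[-1.1,-12.2,2.5],"yaw":0},{"offset":[-1.1,-12.2,2.5],"yaw":0},{"offset":[-1.1,-12.2,5],"yaw":0},{"offset":[-1.1,-12.2,6.5],"yaw":0},{"offset":[-1.1,-12.2,6.5],"yaw":0},{"offset":[-1.1,-12.2,6.5],"yaw":0},{"offset":[-1.1,-12.2,6.5],"yaw":0}]'; python3 -c "
from h import *
read_camera('top')
to(556.8,298.5,6.5,-15)"
```

```text
clock: 16.9
tool_pos: [0.5583, 0.2965, 0.0229]
eef_rot: [3.114, -0.411, -0.001]
force: [0.7, -0.1, -0.0]
width: 0.032
finger_force: 25.0
t 16.95 at [558.9 296.7  23.6] th -15.0 w 32.0 -> off [-0.25 -0.12  1.71] yaw -0.0
```

```bash
python3 -m creep '[{"offset":[-0.25,-0.1,0.8],"yaw":0},{"offset":[-0.25,-0.1,1.4],"yaw":0},{"offset":[-0.25,-0.1,1.65],"yaw":0},{"offset":[-0.25,-0.1,1.65],"yaw":0},{"offset":[-0.25,-0.1,1.65],"yaw":0}]' && python3 -m creep '[{"offset":[0,0,0],"yaw":0},{"offset":[0,0,0],"yaw":0},{"offset":[0,0,0],"yaw":0},{"offset":[0,0,0],"yaw":0}]' 0.45 && python3 -m creep '[{"offset":[0,0,-2],"yaw":0},{"offset":[0,0,-5],"yaw":0},{"offset":[0,0,-8],"yaw":0},{"offset":[0,0,-8],"yaw":0}]' ; python3 -c "
from h import *
to(489.8,-88.8,60,-2.2)"
```

```text
clock: 17.37
tool_pos: [0.5562, 0.2985, 0.0066]
eef_rot: [3.115, -0.411, 0.0]
force: [-1.0, 0.6, 0.3]
width: 0.0319
finger_force: 25.0
clock: 17.7
tool_pos: [0.5563, 0.2986, 0.0067]
eef_rot: [-3.115, 0.41, -0.0]
force: [-0.3, -0.5, -0.4]
width: 0.042
finger_force: 0.0
clock: 18.03
tool_pos: [0.5603, 0.3003, 0.0929]
eef_rot: [-3.109, 0.41, -0.016]
force: [1.2, -0.2, 1.3]
width: 0.0423
finger_force: 0.0
t 18.03 at [560.3 300.3  92.9] th -15.0 w 42.3 -> off [ 3.24 39.43  3.05] yaw -12.8
```

```bash
python3 -m creep '[{"offset":[3.3,39.4,3],"yaw":-12.8},{"offset":[3.3,39.4,3],"yaw":-12.8},{"offset":[3.3,39.4,3],"yaw":-12.8},{"offset":[3.3,39.4,3],"yaw":-12.8},{"offset":[3.3,39.4,3],"yaw":-12.8},{"offset":[3.3,39.4,3],"yaw":-12.8},{"offset":[3.3,39.4,3],"yaw":-12.8},{"offset":[3.3,39.4,3],"yaw":-12.8},{"offset":[3.3,39.4,3],"yaw":-12.8},{"offset":[3.3,39.4,3],"yaw":-12.8},{"offset":[3.3,39.4,3],"yaw":-12.8},{"offset":[3.3,39.4,3],"yaw":-12.8}]' 1 && python3 -m creep '[{"offset":[0,0,0],"yaw":0},{"offset":[0,0,0],"yaw":0},{"offset":[0,0,0],"yaw":0}]' ; python3 -c "
from h import *
parts(*read_camera('top'))
to(489.8,-88.8,6,-2.2)" | egrep 'px \[2|px \[1|t '
```

```text
clock: 19.03
tool_pos: [0.4857, -0.0913, 0.0564]
eef_rot: [-3.14, 0.066, 0.0]
force: [-0.0, 0.4, -1.0]
width: 0.0941
finger_force: 0.0
clock: 19.28
tool_pos: [0.4862, -0.0892, 0.0567]
eef_rot: [-3.141, 0.058, -0.0]
force: [-1.0, 0.1, 0.3]
width: 0.0941
finger_force: 0.0
px [252. 306.] z 0.026 centre mm [624.8 169.4] mean [624.8 169.4] size [198.5  35.1] ang 75.0
px [180. 341.] z 0.026 centre mm [558.  298.2] mean [557.3 297.9] size [122.7  30.9] ang -14.8
px [236. 358.] z 0.004 centre mm [529.4 196.1] mean [529.9 199.1] size [119.4  99.7] ang 75.0
px [246. 361.] z 0.004 centre mm [522.2 191. ] mean [525.3 180.8] size [73.6 29.7] ang 85.7
px [218. 411.] z 0.026 centre mm [434.6 220.7] mean [434.7 220.6] size [198.1  35. ] ang 75.2
px [265. 563.] z 0.590 centre mm [173.1 124.6] mean [175.8 123.4] size [129.2  31.4] ang -18.0
t 19.33 at [486.3 -89.2  56.8] th -2.1 w 93.9 -> off [ 0.35 -0.06  5.08] yaw 0.1
```

```bash
python3 -m creep '[{"offset":[0.35,0,2.5],"yaw":0},{"offset":[0.35,0,4.5],"yaw":0},{"offset":[0.35,0,5.05],"yaw":0},{"offset":[0.35,0,5.05],"yaw":0},{"offset":[0.35,0,5.05],"yaw":0}]' && python3 -m creep '[{"offset":[0,0,0],"yaw":0},{"offset":[0,0,0],"yaw":0},{"offset":[0,0,0],"yaw":0},{"offset":[0,0,0],"yaw":0},{"offset":[0,0,0],"yaw":0},{"offset":[0,0,0],"yaw":0},{"offset":[0,0,0],"yaw":0},{"offset":[0,0,0],"yaw":0},{"offset":[0,0,0],"yaw":0},{"offset":[0,0,0],"yaw":0}]' 0 25; python3 -m creep '[{"offset":[0,0,-3],"yaw":0},{"offset":[0,0,-6],"yaw":0},{"offset":[0,0,-6],"yaw":0},{"offset":[0,0,-6],"yaw":0}]' ; python3 -c "
from h import *
to(499.6,85,50,-15)"
```

```text
clock: 19.75
tool_pos: [0.4897, -0.0902, 0.0064]
eef_rot: [-3.141, 0.059, 0.0]
force: [0.5, -0.3, 0.2]
width: 0.094
finger_force: 0.0
clock: 20.58
tool_pos: [0.4895, -0.0906, 0.0063]
eef_rot: [-3.141, 0.061, -0.0]
force: [-0.4, 0.8, 2.2]
width: 0.0498
finger_force: 25.0
clock: 20.92
tool_pos: [0.4907, -0.0911, 0.0674]
eef_rot: [3.14, -0.061, 0.006]
force: [-0.5, 0.8, -0.9]
width: 0.0498
finger_force: 25.0
t 20.92 at [490.7 -91.1  67.4] th -2.2 w 49.8 -> off [  0.2  -17.63   1.72] yaw 12.8
```

```bash
python3 -m creep '[{"offset":[0.2,-17.6,0],"yaw":12.8},{"offset":[0.2,-17.6,0],"yaw":12.8},{"offset":[0.2,-17.6,0],"yaw":12.8},{"offset":[0.2,-17.6,0],"yaw":12.8},{"offset":[0.2,-17.6,0],"yaw":12.8},{"offset":[0.2,-17.6,2],"yaw":12.8},{"offset":[0.2,-17.6,4.5],"yaw":12.8},{"offset":[0.2,-17.6,5],"yaw":12.8},{"offset":[0.2,-17.6,5],"yaw":12.8},{"offset":[0.2,-17.6,5],"yaw":12.8},{"offset":[0.2,-17.6,5],"yaw":12.8}]'; python3 -c "
from h import *
read_camera('top')
to(499.6,85,6.5,-15)"
```

```text
clock: 21.83
tool_pos: [0.499, 0.0848, 0.0167]
eef_rot: [-3.114, 0.412, -0.001]
force: [0.2, 0.1, -1.4]
width: 0.0497
finger_force: 25.0
t 21.88 at [499.2  84.8  17. ] th -15.1 w 49.6 -> off [ 0.03 -0.03  1.05] yaw -0.1
```

```bash
python3 -m creep '[{"offset":[0,0,0.6],"yaw":0},{"offset":[0,0,1],"yaw":0},{"offset":[0,0,1],"yaw":0},{"offset":[0,0,1],"yaw":0},{"offset":[0,0,1],"yaw":0}]' && python3 -m creep '[{"offset":[0,0,0],"yaw":0},{"offset":[0,0,0],"yaw":0},{"offset":[0,0,0],"yaw":0},{"offset":[0,0,0],"yaw":0}]' 0.65 && python3 -m creep '[{"offset":[0,0,-2],"yaw":0},{"offset":[0,0,-5],"yaw":0},{"offset":[0,0,-9],"yaw":0},{"offset":[0,0,-9],"yaw":0},{"offset":[0,0,-9],"yaw":0}]' ; python3 - <<'E'
from h import *
p,d=read_camera('top');parts(p,d)
X=cloud('top',d);h=cv2.cvtColor(p,cv2.COLOR_RGB2HSV)
m=(h[...,0]<20)&(h[...,1]>90)&(h[...,2]>150)&(abs(X[...,0]-.646)<.03)&(abs(X[...,1]+.173)<.03)
v,u=np.nonzero(m);w=ray('top',np.c_[u,v],.031)*1000
print(m.sum(),w.mean(0),(w.max(0)+w.min(0))/2,np.ptp(w,axis=0))
to(645.8,-172.8,80,-15)
E
```

```text
clock: 22.3
tool_pos: [0.4983, 0.0851, 0.0062]
eef_rot: [3.115, -0.411, 0.0]
force: [0.1, -0.6, -0.7]
width: 0.0499
finger_force: 25.0
clock: 22.63
tool_pos: [0.4983, 0.0852, 0.0062]
eef_rot: [3.115, -0.41, 0.0]
force: [-0.2, 0.6, 0.7]
width: 0.0609
finger_force: 0.0
clock: 23.05
tool_pos: [0.5003, 0.0853, 0.0984]
eef_rot: [-3.114, 0.41, -0.009]
force: [0.2, -0.4, 0.6]
width: 0.061
finger_force: 0.0
px [676. 172.] z 0.029 centre mm [ 900.4 -618.4] mean [ 900.4 -616.6] size [88.9 15.9] ang 89.4
px [ 63. 289.] z 0.062 centre mm [650.5 519.4] mean [649.2 519.6] size [237.9  23.9] ang -6.9
px [373. 291.] z 0.030 centre mm [659.2 -51.1] mean [659.2 -51.1] size [64.1 38.3] ang 74.2
px [252. 306.] z 0.026 centre mm [624.8 169.4] mean [624.8 169.3] size [198.5  35.1] ang 75.0
px [185. 327.] z 0.025 centre mm [585.4 290.5] mean [584.  290.8] size [65.9 30.8] ang -15.9
px [ 14. 460.] z 0.026 centre mm [343.5 576.1] mean [341.8 577.3] size [474.2  45.3] ang 6.9
px [232. 335.] z 0.004 centre mm [575.3 201. ] mean [572.6 210.3] size [95.9 32.1] ang -88.6
px [302. 354.] z 0.025 centre mm [542.   7
[... 176 characters left out ...]
[482.4 257.5] mean [482.1 255.5] size [153.1 120.3] ang -88.6
px [133. 480.] z 0.544 centre mm [311.8 363.6] mean [310.  364.5] size [172.4  29.4] ang -11.6
px [244. 479.] z 0.543 centre mm [317.2 166.3] mean [316.1 166.8] size [168.3  29.5] ang -6.0
px [215. 584.] z 0.611 centre mm [142.7 217.4] mean [138.7 208.4] size [56.9 53.2] ang 1.3
px [ 84. 583.] z 0.611 centre mm [135.2 435.9] mean [134.2 435.1] size [56.8 30.5] ang -8.3
px [140. 590.] z 0.613 centre mm [125.7 332.8] mean [125.5 337.3] size [159.8  28.4] ang -88.7
90 [ 646.80899439 -171.78257284] [ 645.79783492 -171.43697899] [31.84423033 31.54357188]
t 23.10 at [498.6  85.2  96.7] th -15.0 w 61.4 -> off [20.9  21.11  1.7 ] yaw -0.0
```

```bash
python3 -m creep '[{"offset":[20.9,21.1,1.7],"yaw":0},{"offset":[20.9,21.1,1.7],"yaw":0},{"offset":[20.9,21.1,1.7],"yaw":0},{"offset":[20.9,21.1,1.7],"yaw":0},{"offset":[20.9,21.1,1.7],"yaw":0},{"offset":[20.9,21.1,1.7],"yaw":0},{"offset":[20.9,21.1,1.7],"yaw":0},{"offset":[20.9,21.1,1.7],"yaw":0},{"offset":[20.9,21.1,1.7],"yaw":0},{"offset":[20.9,21.1,1.7],"yaw":0},{"offset":[20.9,21.1,1.7],"yaw":0}]'; python3 - <<'E'
from h import *
p,d=read_camera('scene');read_camera('top')
to(646.3,-172.3,6,-15)
cv2.imwrite("pics/s1.png",cv2.resize(p[100:300,150:410,::-1],(780,600),interpolation=cv2.INTER_CUBIC))
E
```

```text
clock: 24.02
tool_pos: [0.6438, -0.171, 0.078]
eef_rot: [-3.114, 0.409, 0.005]
force: [0.7, 0.7, 0.1]
width: 0.0611
finger_force: 0.0
t 24.12 at [ 644.5 -170.9   79. ] th -14.9 w 61.0 -> off [0.22 0.09 7.3 ] yaw 0.1
```

View pics/s1.png

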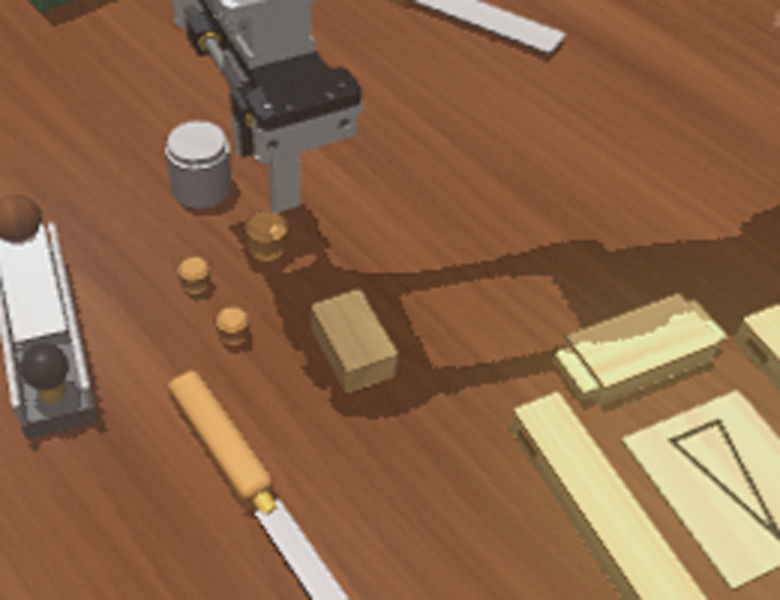

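The crop shows the gripper above the big knob at (265,235), with the two small knobs at (193,272) and (232,325). The tin and offcut are clear. Descending to grip the knob.

```bash
python3 -m creep '[{"offset":[0.2,0.1,2.5],"yaw":0},{"offset":[0.2,0.1,5],"yaw":0},{"offset":[0.2,0.1,6.5],"yaw":0},{"offset":[0.2,0.1,7.1],"yaw":0},{"offset":[0.2,0.1,7.1],"yaw":0},{"offset":[0.2,0.1,7.1],"yaw":0}]' && python3 -m creep '[{"offset":[0,0,0],"yaw":0},{"offset":[0,0,0],"yaw":0},{"offset":[0,0,0],"yaw":0},{"offset":[0,0,0],"yaw":0},{"offset":[0,0,0],"yaw":0},{"offset":[0,0,0],"yaw":0},{"offset":[0,0,0],"yaw":0},{"offset":[0,0,0],"yaw":0}]' 0 20; python3 -m creep '[{"offset":[0,0,-3],"yaw":0},{"offset":[0,0,-6],"yaw":0},{"offset":[0,0,-9],"yaw":0},{"offset":[0,0,-9],"yaw":0},{"offset":[0,0,-9],"yaw":0}]' ; python3 -c "
from h import *
to(624.8,169.4,100,-15)"
```

```text
clock: 24.62
tool_pos: [0.6475, -0.1736, 0.0089]
eef_rot: [3.115, -0.409, 0.001]
force: [-0.2, 0.1, 0.2]
width: 0.0609
finger_force: 0.0
clock: 25.28
tool_pos: [0.6476, -0.1744, 0.0089]
eef_rot: [3.114, -0.411, 0.002]
force: [-0.3, 0.5, 4.8]
width: 0.0334
finger_force: 20.0
clock: 25.7
tool_pos: [0.6483, -0.1748, 0.1]
eef_rot: [3.114, -0.41, 0.006]
force: [0.9, -0.3, 0.2]
width: 0.0331
finger_force: 20.0
t 25.70 at [ 648.3 -174.8  100. ] th -15.0 w 33.1 -> off [-11.19 -32.63  -0.06] yaw -0.0
```

```bash
python3 -m creep '[{"offset":[-11.1,-32.6,0],"yaw":0},{"offset":[-11.1,-32.6,0],"yaw":0},{"offset":[-11.1,-32.6,0],"yaw":0},{"offset":[-11.1,-32.6,0],"yaw":0},{"offset":[-11.1,-32.6,0],"yaw":0},{"offset":[-11.1,-32.6,0],"yaw":0},{"offset":[-11.1,-32.6,0],"yaw":0},{"offset":[-11.1,-32.6,0],"yaw":0},{"offset":[-11.1,-32.6,0],"yaw":0},{"offset":[-11.1,-32.6,2],"yaw":0},{"offset":[-11.1,-32.6,4],"yaw":0},{"offset":[-11.1,-32.6,4],"yaw":0}]' && python3 -m creep '[{"offset":[0,0,0],"yaw":0},{"offset":[0,0,0],"yaw":0},{"offset":[0,0,0],"yaw":0}]' ; python3 - <<'E'
from h import *
p,d=read_camera('scene');read_camera('top')
to(625.6,169.4,35.3,-15)
cv2.imwrite("pics/s2.png",cv2.resize(p[170:320,270:465,::-1],(780,600),interpolation=cv2.INTER_CUBIC))
E
```

```text
clock: 26.7
tool_pos: [0.62, 0.1689, 0.0526]
eef_rot: [3.111, -0.408, -0.016]
force: [-0.8, 0.2, -0.4]
width: 0.0331
finger_force: 20.0
clock: 26.95
tool_pos: [0.6252, 0.1689, 0.0589]
eef_rot: [-3.114, 0.412, -0.002]
force: [-0.9, -0.1, 0.3]
width: 0.0332
finger_force: 20.0
t 27.05 at [625.3 169.   59.2] th -15.1 w 33.0 -> off [ 0.01 -0.05  2.39] yaw -0.1
```

View pics/s2.png

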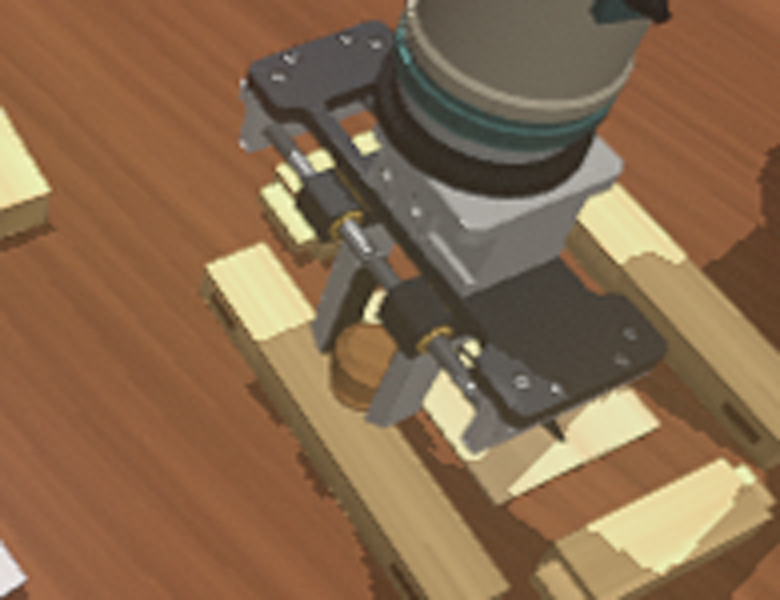

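The knob at (365,365) is held upright between the fingers above the right-hand stile. Lowering it slowly, then releasing.

```bash
python3 -m creep '[{"offset":[0,0,1],"yaw":0},{"offset":[0,0,1.8],"yaw":0},{"offset":[0,0,2.2],"yaw":0},{"offset":[0,0,2.35],"yaw":0},{"offset":[0,0,2.35],"yaw":0},{"offset":[0,0,2.35],"yaw":0},{"offset":[0,0,2.35],"yaw":0}]'; python3 -c "
from h import *
to(625.6,169.4,35.3,-15)"
```

```text
clock: 27.63
tool_pos: [0.6237, 0.169, 0.0345]
eef_rot: [3.114, -0.41, -0.002]
force: [-1.2, -1.4, 3.0]
width: 0.0331
finger_force: 20.0
t 27.63 at [623.7 169.   34.5] th -15.0 w 33.1 -> off [ 0.17 -0.09 -0.08] yaw -0.0
```

```bash
python3 -m creep '[{"offset":[0,0,-0.03],"yaw":0},{"offset":[0,0,-0.03],"yaw":0},{"offset":[0,0,-0.03],"yaw":0},{"offset":[0,0,-0.03],"yaw":0},{"offset":[0,0,-0.03],"yaw":0},{"offset":[0,0,-0.03],"yaw":0}]' 0.65 && python3 -m creep '[{"offset":[0,0,-2],"yaw":0},{"offset":[0,0,-5],"yaw":0},{"offset":[0,0,-9],"yaw":0},{"offset":[0,0,-12],"yaw":0},{"offset":[10,20,-12],"yaw":0},{"offset":[10,20,-12],"yaw":0},{"offset":[10,30,-12],"yaw":0},{"offset":[10,30,-12],"yaw":0},{"offset":[10,40,-12],"yaw":0},{"offset":[10,40,-12],"yaw":0},{"offset":[10,40,-12],"yaw":0},{"offset":[10,40,-12],"yaw":0}]' && python3 -m creep '[{"offset":[0,20,0],"yaw":0},{"offset":[0,20,0],"yaw":0},{"offset":[0,20,0],"yaw":0},{"offset":[0,20,0],"yaw":0},{"offset":[0,20,0],"yaw":0},{"offset":[0,20,0],"yaw":0},{"offset":[0,20,0],"yaw":0}]'; python3 - <<'E'
from h import *
p,d=read_camera('top');parts(p,d)
X=cloud('top',d);h=cv2.cvtColor(p,cv2.COLOR_RGB2HSV)
m=(h[...,0]<20)&(h[...,1]>90)&(h[...,2]>150)&(abs(X[...,0]-.625)<.03)&(abs(X[...,1]-.169)<.03)&(X[...,2]>.03)
v,u=np.nonzero(m);w=ray('top',np.c_[u,v],.057)*1000
print(m.sum(),w.mean(0),(w.max(0)+w.min(0))/2,np.ptp(w,axis=0),X[m][:,2].max())
q=read_camera('scene')[0]
cv2.imwrite("pics/f.png",np.hstack([cv2.resize(p[170:300,80:210,::-1],(400,400)),cv2.resize(q[170:345,300:475,::-1],(400,400))]))
E
```

```text
clock: 28.13
tool_pos: [0.6245, 0.1694, 0.0348]
eef_rot: [3.115, -0.411, 0.0]
force: [0.1, 0.4, 0.5]
width: 0.0612
finger_force: 0.0
clock: 29.13
tool_pos: [0.625, -0.1634, 0.155]
eef_rot: [3.115, -0.411, 0.0]
force: [0.7, 0.1, 0.2]
width: 0.0608
finger_force: 0.0
clock: 29.72
tool_pos: [0.5728, -0.3564, 0.1546]
eef_rot: [-3.113, 0.416, 0.0]
force: [1.0, 0.5, 0.9]
width: 0.0613
finger_force: 0.0
px [676. 172.] z 0.029 centre mm [ 901.8 -618.3] mean [ 900.4 -616.6] size [89.3 15.3] ang -88.5
px [ 63. 289.] z 0.062 centre mm [650.5 519.1] mean [649.1 519.5] size [237.9  23.9] ang -6.9
px [661. 278.] z 0.581 centre mm [ 701.4 -589.3] mean [ 697.1 -583.4] size [144.8  33.6] ang -37.7
px [725. 288.] z 0.577 centre mm [ 680.7 -699.7] mean [ 680.3 -700.1] size [167.4  57.6] ang 64.4
px [373. 291.] z 0.030 centre mm [659.2 -51.1] mean [659.3 -51.1] size [64.1 38.4] ang 74.2
px [253. 306.] z 0.026 centre mm [624.8 169.4] mean [624.8 168.2] size [198.5  35.1] ang 75.0
px [696. 329.] z 0.577 centre mm [ 606.3 -648.7] mean [ 603.4 -644.2] size [169.9  61.3] ang 50.3
px [180. 341.] z 0.026 centre
[... 628 characters left out ...]
 49.2] ang -15.0
px [246. 361.] z 0.004 centre mm [522.2 191. ] mean [525.3 180.8] size [73.6 29.7] ang 85.7
px [218. 411.] z 0.026 centre mm [434.6 220.7] mean [434.7 220.7] size [198.1  35. ] ang 75.2
px [688. 428.] z 0.574 centre mm [ 425.  -623.7] mean [ 425.3 -623.7] size [168.2  13.3] ang -30.9
px [586. 482.] z 0.626 centre mm [ 319.5 -451.9] mean [ 326.6 -438.4] size [234.4 150.6] ang 53.9
px [569. 556.] z 0.654 centre mm [ 173.4 -420.4] mean [ 199.8 -407.9] size [216.6 215.5] ang -27.9
px [668. 514.] z 0.622 centre mm [ 264.2 -580.8] mean [ 273.8 -583.7] size [83.2 34.2] ang -25.0
107 [621.58884067 168.98413352] [620.19977457 169.30558367] [30.79069133 30.98339596] 0.0644338747960791
```

View pics/f.png

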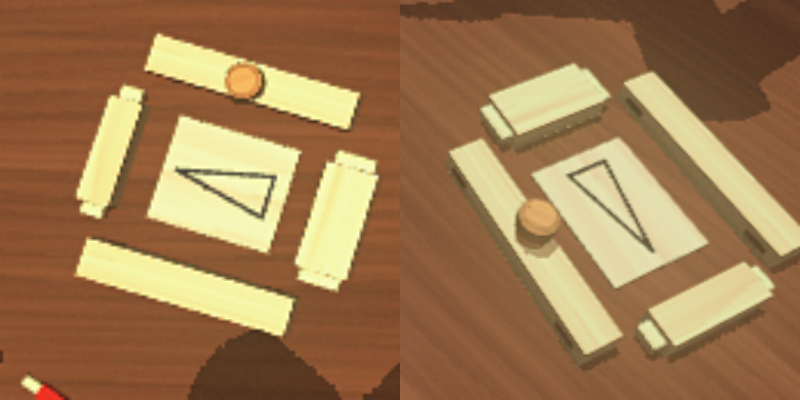

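All four bars are laid out as asked and the knob stands on the right stile. I'll check how well the knob is centred across the stile.

```bash
python3 - <<'E'
from h import *
a=np.load("top0.npz")
def est(n,d,c,zt):
    X=cloud(n,d);q=X[(np.linalg.norm(X[...,:2]-c,axis=-1)<.03)&(X[...,2]>zt-.007)&(X[...,2]<zt+.012)]
    print(n,len(q),(q.mean(0)*1000).round(1),((q.max(0)+q.min(0))*500).round(1),(np.ptp(q,axis=0)*1000).round(1))
est("top",a["d"],[.646,-.173],.034);est("scene",np.load("scene0.npz")["d"],[.646,-.173],.034)
for n in("top","scene"):
    p,d=read_camera(n);est(n,d,[.624,.169],.060)
    X=cloud(n,d);r=(X[...,:2]-[.6248,.1694])@np.array([[.9659,.2588],[-.2588,.9659]])
    # stile top face edges across (r0) and along (r1), away from knob
    m=(abs(r[...,0])<.03)&(abs(r[...,1])<.08)&(abs(r[...,1])>.035)&(X[...,2]>.0235)
    print(" stile across",(r[m][:,0].min()*1e3).round(1),(r[m][:,0].max()*1e3).round(1),"z",np.median(X[m][:,2]).round(4))
    k=(np.linalg.norm(r,axis=-1)<.03)&(X[...,2]>.054);print(" knob across,along",(r[k].mean(0)*1e3).round(1),(r[k].min(0)*1e3).round(1),(r[k].max(0)*1e3).round(1))
E
```

```text
top 107 [ 645.6 -171.3   32.3] [ 645.8 -171.6   32.2] [31.9 31.5  9.8]
scene 124 [ 647.7 -168.6   31.8] [ 646.5 -171.6   31.5] [31.5 33.6  8.8]
top 107 [621.7 168.8  58.6] [621.5 169.7  58.8] [28.8 31.7 11. ]
 stile across -17.9 17.9 z 0.0262
 knob across,along [-2.8 -1.5] [-18.5 -16.6] [12.9 14.8]
scene 230 [623.8 171.1  57.7] [622.3 170.5  57.1] [32.1 32.8  8. ]
 stile across -18.2 18.2 z 0.025
 knob across,along [-1.5  1.4] [-18.9 -16. ] [13.1 16.7]
```

The gaps measure 30 mm and the angles are within 0.2°. The knob is upright about 2.5 mm off the centre line, with its whole foot on the stile. Handing in.

```bash
python3 -c "
from workcell import env
print(env.close_job())"
```

```text
the job is handed in; nothing more can be done
None
```

The door parts are set out around the panel and the job is handed in: both stiles and both rails are parallel to the panel edges with 3 cm gaps, and the large knob stands upright on the right-hand stile, about 2.5 mm off its centre line.

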